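Make up two bench kits from the stock mat

TASK

Make up two kits from the stock on the green mat: the brown bottle with the black cap and the black loupe go in the blue tray, the clear bottle with the white cap and the nine-volt battery in the yellow tray. Stand each bottle upright in the smaller compartment of its tray and the other item upright in the larger one. Leave the short brown bottle with the grey cap standing where it is, and do not knock anything over.

Things in the scene. Friction and masses are not known exactly. Their poses are not given: they have to be found in the camera images.
- bottle_black_cap: tall brown glass bottle with black screw cap, upright: 22 mm diameter, 49 mm high (body to 38 mm, cap 18 mm diameter). Origin: centre of underside, z up. Starts on the fixed green mat (4 mm thick, 100 x 400 mm, long side about along world y), any order, about 78 mm between centres. Round, any yaw. Grip the body 15 to 36 mm above its base.
- bottle_white_cap: tall clear glass bottle with white screw cap, upright: 22 mm diameter, 49 mm high (body to 38 mm, cap 18 mm diameter). Origin: centre of underside, z up. Starts on the fixed green mat (4 mm thick, 100 x 400 mm, long side about along world y), any order, about 78 mm between centres. Round, any yaw. Grip the body 15 to 36 mm above its base.
- bottle_grey_cap: short brown glass bottle with grey screw cap, upright: 22 mm diameter, 37 mm high. Belongs to no kit and stays where it stands. Origin: centre of underside, z up. Starts on the fixed green mat (4 mm thick, 100 x 400 mm, long side about along world y), any order, about 78 mm between centres.
- loupe: black eyepiece loupe, an upright round barrel 35 mm in diameter, 34 mm high. Origin: centre of underside, z up. Starts on the fixed green mat (4 mm thick, 100 x 400 mm, long side about along world y), any order, about 78 mm between centres. Round, any yaw. Grip across its 35 mm, 20 to 30 mm above its base.
- battery_block: dark blue nine-volt battery with yellow band, upright, studs on top: 18 mm in x, 26 mm in y, body 44 mm high, 47 mm with studs. Origin: centre of underside, z up. Starts on the fixed green mat (4 mm thick, 100 x 400 mm, long side about along world y), any order, about 78 mm between centres. Its x axis is within 25 degrees of world x. Grip across its 18 mm, 20 to 38 mm above its base.
- blue_tray: fixed blue open tray, 70 (x) x 129 (y) x 9 mm, walls 3 mm, floor top at z = 3 mm. Origin: centre of underside. A cross wall at y = 8.5..11.5 mm makes two compartments, each 64 mm in x: the larger 70 mm in y, centre (0, -26.5) mm; the smaller 50 mm in y, centre (0, +36.5) mm. In any of three places side by side on the desk's front (a flat black case in the third), yaw within 15 degrees.
- yellow_tray: fixed yellow open tray, 70 (x) x 129 (y) x 9 mm, walls 3 mm, floor top at z = 3 mm. Origin: centre of underside. A cross wall at y = 8.5..11.5 mm makes two compartments, each 64 mm in x: the larger 70 mm in y, centre (0, -26.5) mm; the smaller 50 mm in y, centre (0, +36.5) mm. In any of three places side by side on the desk's front (a flat black case in the third), yaw within 15 degrees.
Mind the look-alikes: they are no part of the job. Leave any turquoise look-alike of the bottle_black_cap alone. What is shaped like the bottle_grey_cap but red is not meant.

How it is judged:
By the outcome, as a careful person would: the job done as asked, in the order asked, and still so for the second after the job is handed in, with the robot touching nothing.
It also fails if it takes over 104 s, if anything falls off the work surface, if the arm or the gripper's body presses on something with over 40 N, if the wrist force passes 120 N, or if a joint passes its speed limit or range.

ROBOT

A 7-joint arm with a two-finger parallel gripper is mounted at the origin on a cart in front of the work surface, level with it; the furniture and walls round the work are solid. World frame = base frame: x ahead of the robot, y to its left, z up, the work surface at z = 0. Lengths are in m, angles in rad, forces in N, time in s.
With the tool pointing down it reaches from about 0.425 to 0.875 m from the base axis. Payload 4.7 kg.
Tool frame: the origin (TCP) lies between the finger pads; the fingertips stand 14 mm ahead of it and the grasp point (between the pads) lies 5 mm behind it; z points along the fingers, y is the line along which they close (so a half turn about z gives the same grasp; the last joint's range is limited). The gripper opens to 87 mm and grips with 3 to 60 N. Pads are 19 mm wide; open, the fingers measure 117 mm over their backs; the gripper's body (75 mm by 190 mm) begins 51 mm behind the grasp point.
Start: joints at [1.16, 0.321, -0.07, 1.45, 0.023, 1.371, -0.057], TCP at [0.268, -0.592, 0.237] pointing down, gripper open.
Joint ranges: [-2.86, 2.86], [-0.3, 2.09], [-1.38, 1.24], [0.06, 2.45], [-1.56, 4.7], [0.09, 2.05], [-2.69, 2.69]. Speed limits (rad/s): [2.57, 2.57, 3.14, 3.14, 3.14, 3.14, 3.14].

INTERFACE

Orientations are given as a rotation vector (axis times angle).
In Python, from bench import ctrl gives the robot as it stands.
- The arm moves only by the shell command python3 -m inch 'ROWS' [OPENING] [FORCE]. ROWS is JSON, a list of rows, each a list of 6 numbers: the shift along the world's x, y, z in mm, then the turn, a rotation vector about the world's x, y, z in degrees. In form: [[tx, ty, tz, rx, ry, rz], ...]. A call has 1 to 20 rows; each row is the pose to reach, as a shift and turn from the pose commanded when the call began; what a row does not reach only later rows make up. A row lasts 1/8 s, in which the tool goes at most 62.5 mm and 10.7 degrees, less where a joint would pass 70% of its speed; a pose out of reach is approached as far as the arm can. A call with a gripper value outside its range is refused whole. OPENING is the finger opening in mm, from 0 to 87, set as the call begins (- or left out, the last holds). The fingers move at their own pace and stop on an object; FORCE is the grip in N (left out, the last holds). Time passes only in rows, so rows that repeat a pose let the fingers close. It gives the time, the measured TCP pose, the force, the opening and the grip force at its end, in the units of the state.
- ctrl.get_state(): the state, without advancing time (a new reading comes with each control period).
- ctrl.get_image(name): name is "side" or "top" or "wrist"; returns (picture, depth): 384x512x3 uint8, red, green, blue; 384x512 float32, m along the optical axis (not along the pixel's ray), 0 where there is no reading.
- ctrl.camera_params(name): a dict with "mtx" (3x3 intrinsics, pixels), "dist_coeffs" ([k1, k2, p1, p2, k3] as OpenCV has them; the pictures are not rectified), "T" (4x4, takes a point from camera to world coordinates). Camera axes: x right, y down, z forward; pixel columns grow to the right and rows downward; lengths in m; the calibration is good to about 2 mm. A picture is of the moment at which its call begins: read the wrist's pose just before it. camera_params takes no time and is no camera call; for the wrist camera it gives the pose at the moment of the call.
- ctrl.close_job(): hands the job in; it is judged then, once.
The state is a dict: "time": time; "joint_positions": joint angles; "qd": joint speeds; "joint_torque": joint torques, N m; "position": TCP position; "tool_rot": TCP orientation; "ft_force": force on the tool from outside, world axes, zero at the start; "torque": the same for the moment, N m; "grip_width": opening from 0.0 (shut) to 1.0 (fully open); "grip_force": force on a finger pad.
Only numpy, scipy, OpenCV 4.12 (cv2) and the standard library are available. Lean on these libraries where they do the work, as an engineer would, in place of code of your own. Each camera call takes 0.05 s, during which the arm holds its last target. There are 200 camera calls.

## Working session

There is one attempt and no reset: what is moved stays moved. The work goes in short steps, Python scripts to look and compute and a shell command to move; the robot and the scene stay as the last step left them, time stands still between calls to the robot, and variables do not carry over. Pictures are saved under pics/ and viewed, at most 14 in all, crops included, and the job is handed in when it is done.

```bash
mkdir -p pics
cat > h.py <<'E'
import numpy as np, cv2
from bench import ctrl
def snap(n,f):
    p=ctrl.camera_params(n); im,d=ctrl.get_image(n)
    cv2.imwrite('pics/'+f+'.png',cv2.cvtColor(im,cv2.COLOR_RGB2BGR)); np.savez('pics/'+f+'.npz',im=im,d=d,**{k:np.array(p[k]) for k in('mtx','dist_coeffs','T')})
def load(f): return dict(np.load('pics/'+f+'.npz'))
def plane(p,uv,z):
    uv=np.array(uv,float).reshape(-1,1,2)
    n=cv2.undistortPoints(uv,p['mtx'],p['dist_coeffs']).reshape(-1,2)
    r=np.c_[n,np.ones(len(n))]@p['T'][:3,:3].T; o=p['T'][:3,3]
    return o+r*((z-o[2])/r[:,2])[:,None]
def cloud(p):
    h,w=p['d'].shape; u,v=np.meshgrid(np.arange(w),np.arange(h))
    n=cv2.undistortPoints(np.stack([u,v],-1).reshape(-1,1,2).astype(float),p['mtx'],p['dist_coeffs']).reshape(h,w,2)
    P=np.dstack([n,np.ones((h,w))])*p['d'][...,None]
    return P@p['T'][:3,:3].T+p['T'][:3,3]
E
python3 - <<'E'
from h import *
s=ctrl.get_state();print({k:np.round(s[k],3) for k in('time','position','tool_rot','grip_width')})
for n in('top','side'):
    snap(n,n+'0');print(n,np.round(ctrl.camera_params(n)['T'],3).tolist())
E
```

```text
{'time': np.float64(0.0), 'position': array([ 0.268, -0.592,  0.235]), 'tool_rot': array([-3.069e+00, -6.620e-01,  1.000e-03]), 'grip_width': np.float64(1.002)}
top [[0.024, -0.993, 0.116, 0.442], [-1.0, -0.022, 0.016, 0.008], [-0.013, -0.117, -0.993, 0.883], [0.0, 0.0, 0.0, 1.0]]
side [[0.942, -0.237, 0.235, 0.352], [-0.334, -0.641, 0.691, -0.584], [-0.013, -0.73, -0.683, 0.624], [0.0, 0.0, 0.0, 1.0]]
```

View pics/top0.png

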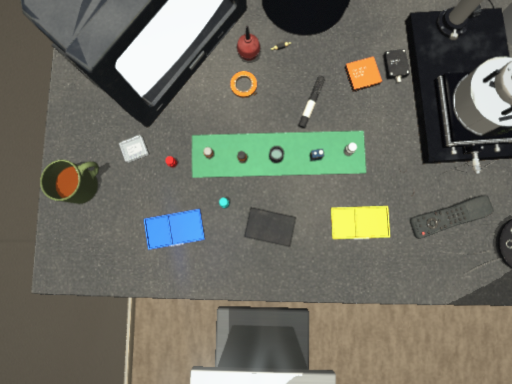

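View pics/side0.png

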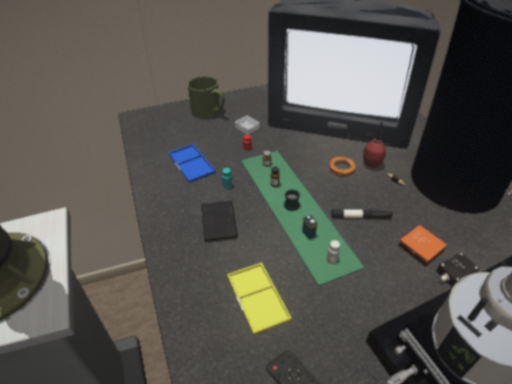

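The top view shows, left to right on the mat: grey cap (209,153), black cap (242,157), loupe (277,154), battery (317,154) and white cap (351,149). The blue tray is at (174,229), the yellow tray at (360,222), and the turquoise decoy at (224,202).

Run:
```python
from h import *
p=load('top0'); hsv=cv2.cvtColor(p['im'],cv2.COLOR_RGB2HSV)
for n,lo,hi in(('blue',(105,150,80),(125,255,255)),('yellow',(25,150,120),(35,255,255))):
    m=cv2.inRange(hsv,lo,hi); c=max(cv2.findContours(cv2.morphologyEx(m,cv2.MORPH_CLOSE,np.ones((5,5))),0,1)[0],key=cv2.contourArea)
    b=plane(p,c[:,0],0.006)*1000
    r=cv2.minAreaRect(b[:,:2].astype(np.float32));q=cv2.boxPoints(r)
    e=q[1]-q[0] if np.hypot(*(q[1]-q[0]))>np.hypot(*(q[2]-q[1])) else q[2]-q[1]; e=e*np.sign(e[1])
    print(n,np.round(r[0]),np.round(r[1]),'yaw',np.degrees(np.arctan2(-e[0],e[1])).round(1))
C=cloud(p)*1000
m=cv2.inRange(hsv,(60,80,60),(85,255,255));c=max(cv2.findContours(m,0,1)[0],key=cv2.contourArea)
r=cv2.minAreaRect(plane(p,c[:,0],.004)[:,:2].astype(np.float32)*1000);print('mat',r, np.round(C[170,260]))
for n,uv,z in(('grey',(209,153),41),('black',(242,157),53),('loupe',(277,154),38),('batt',(317,154),50),('white',(351,149),53),('turq',(224,202),49),('red',(171,161),37),('case',(270,226),10)):
    w=C[uv[1]-8:uv[1]+9,uv[0]-8:uv[0]+9].reshape(-1,3); k=w[w[:,2]>22]
    print(n,'ray',np.round(plane(p,[uv],z/1000)[0,:2]*1000),'cloud',np.round(np.median(k,0)) if len(k) else '',np.round(w[:,2].max()),len(k))
```

```text
blue [457. 208.] [ 70. 129.] yaw 11.4
yellow [ 483. -211.] [ 70. 129.] yaw 3.0
mat ((635.3547973632812, -24.490646362304688), (99.7674560546875, 397.6516418457031), 2.6609749794006348) [596.  16.   2.]
grey ray [625. 130.] cloud [628. 132.  39.] 42.0 79
black ray [615.  56.] cloud [617.  56.  51.] 883.0 91
loupe ray [627. -21.] cloud [631. -21.  33.] 883.0 177
batt ray [ 626. -108.] cloud [ 626. -108.   47.] 883.0 126
white ray [ 638. -181.] cloud [ 641. -181.   50.] 56.0 101
turq ray [517.  92.] cloud [515.  92.  47.] 883.0 82
red ray [607. 214.] cloud [607. 217.  35.] 883.0 77
case ray [469.  -9.] cloud  15.0 0
```

```bash
python3 -m inch '[[40,65,10,0,0,8],[332,545,45,0,0,65.6],[332,545,45,0,0,65.6],[332,545,45,0,0,65.6],[332,545,45,0,0,65.6],[332,545,45,0,0,65.6],[332,545,45,0,0,65.6],[332,545,45,0,0,65.6],[332,545,45,0,0,65.6],[332,545,45,0,0,65.6],[332,545,45,0,0,65.6],[332,545,45,0,0,65.6],[332,545,45,0,0,65.6],[332,545,45,0,0,65.6],[332,545,45,0,0,65.6],[332,545,45,0,0,65.6],[332,545,45,0,0,65.6]]' 60 15
python3 - <<'E'
from h import *
snap('wrist','w0');print(np.round(load('w0')['T'],3).tolist(), ctrl.get_state()['joint_positions'])
E
```

```text
time: 2.22
position: [0.5998, -0.0474, 0.2817]
tool_rot: [2.223, 2.22, 0.0]
ft_force: [-0.1, 0.1, 0.5]
grip_width: 0.686
grip_force: 0.0
[[1.0, -0.001, 0.001, 0.601], [-0.001, -0.952, -0.307, 0.037], [0.001, 0.307, -0.952, 0.428], [0.0, 0.0, 0.0, 1.0]] [ 0.53552318  0.2498228  -0.60285333  1.49179898  0.1418971   1.4437178
 -0.0719034 ]
```

View pics/w0.png

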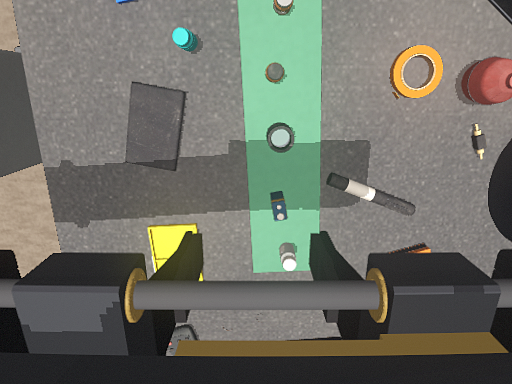

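The wrist view shows the black cap (275,72), loupe (281,138), battery (279,206) and white cap (289,262).

Run:
```python
from h import *
p=load('w0');C=cloud(p)*1000
for n,(u,v),z in(('black',(275,72),53),('loupe',(281,138),38),('batt',(279,206),48),('white',(289,257),53)):
    w=C[max(v-20,0):v+21,u-20:u+21]; s=(abs(w[...,2]-z)<7).astype(np.uint8)
    pts=w[s>0]; r=cv2.minAreaRect(pts[:,:2].astype(np.float32))
    vv,uu=np.nonzero(s); q=plane(p,np.c_[uu+u-20,vv+max(v-20,0)],z/1000)*1000
    r2=cv2.minAreaRect(q[:,:2].astype(np.float32))
    print(n,'cloud',np.round(r[0],1),np.round(r[1]),np.round(r[2]),'zmed',np.median(pts[:,2]).round(1),'ray',np.round(r2[0],1),np.round(r2[1]),np.round(r2[2]))
t=np.linalg.inv
for y,c in(('blue',(457,208,11.4)),('yellow',(483,-211,3.0))):
    a=np.radians(c[2])
    for l in(36.5,-26.5): print(y,l,np.round([c[0]-np.sin(a)*l,c[1]+np.cos(a)*l],1))
```

```text
black cloud [622.3  57.1] [17. 17.] 1.0 zmed 50.8 ray [622.1  56.9] [17. 17.] 1.0
loupe cloud [631.  -20.5] [32. 32.] 1.0 zmed 35.9 ray [630.9 -20. ] [32. 31.] 0.0
batt cloud [ 630.7 -109.7] [18. 27.] 10.0 zmed 46.8 ray [ 630.4 -108.2] [17. 28.] 10.0
white cloud [ 645.7 -184.5] [17. 18.] 42.0 zmed 51.0 ray [ 644.7 -182. ] [17. 20.] 2.0
blue 36.5 [449.8 243.8]
blue -26.5 [462.2 182. ]
yellow 36.5 [ 481.1 -174.6]
yellow -26.5 [ 484.4 -237.5]
```

```bash
python3 -m inch '[[22,104,-150,0,0,0],[22,104,-150,0,0,0],[22,104,-150,0,0,0],[22,104,-150,0,0,0],[22,104,-150,0,0,0],[22,104,-150,0,0,0],[22,104,-190,0,0,0],[22,104,-230,0,0,0],[22,104,-255,0,0,0],[22,104,-255,0,0,0],[22,104,-255,0,0,0]]' 60 && python3 -m inch '[[0,0,0,0,0,0],[0,0,0,0,0,0],[0,0,0,0,0,0],[0,0,0,0,0,0],[0,0,0,0,0,0],[0,0,0,0,0,0],[0,0,2,0,0,0],[0,0,20,0,0,0],[0,0,60,0,0,0],[0,0,110,0,0,0],[0,0,110,0,0,0]]' 5 20
```

```text
time: 3.65
position: [0.6235, 0.0563, 0.0287]
tool_rot: [2.222, 2.217, 0.004]
ft_force: [0.4, -0.2, -0.2]
grip_width: 0.686
grip_force: 0.0
time: 5.03
position: [0.6253, 0.0578, 0.1429]
tool_rot: [2.217, 2.216, 0.012]
ft_force: [-0.1, 0.1, -0.4]
grip_width: 0.238
grip_force: 20.0
```

```bash
python3 -m inch '[[-40,45,0,0,0,0],[-90,95,0,0,0,0],[-130,140,0,0,0,0],[-172,187,0,0,0,0],[-172,187,0,0,0,0],[-172,187,-40,0,0,0],[-172,187,-70,0,0,0],[-172,187,-90,0,0,0],[-172,187,-90,0,0,0],[-172,187,-90,0,0,0]]'
python3 - <<'E'
from h import *
snap('wrist','w1')
E
```

```text
time: 6.28
position: [0.4507, 0.2441, 0.0475]
tool_rot: [2.222, 2.22, 0.002]
ft_force: [-0.4, 0.3, -0.1]
grip_width: 0.236
grip_force: 20.0
```

View pics/w1.png

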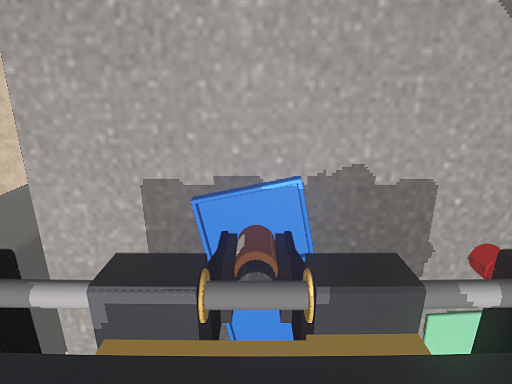

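The bottle is held upright over the small compartment; the tray's far corners are at (192,200) and (301,179).

Run:
```python
from h import *
print(plane(load('w1'),[(192,200),(301,179)],.009).round(4))
```

```text
[[0.4134 0.2646 0.009 ]
 [0.4793 0.2777 0.009 ]]
```

```bash
python3 -m inch '[[0,0,-10,0,0,0],[0,0,-18,0,0,0],[0,0,-20,0,0,0],[0,0,-20.5,0,0,0],[0,0,-20.5,0,0,0],[0,0,-20.5,0,0,0]]' && python3 -m inch '[[0,0,0,0,0,0],[0,0,0,0,0,0],[0,0,0,0,0,0],[0,0,0,0,0,0],[0,0,10,0,0,0],[0,0,40,0,0,0],[0,0,100,0,0,0],[0,0,100,0,0,0],[0,0,100,0,0,0]]' 55
```

```text
time: 7.08
position: [0.45, 0.2438, 0.0263]
tool_rot: [2.222, 2.22, 0.001]
ft_force: [-0.1, 0.3, -0.1]
grip_width: 0.237
grip_force: 20.0
time: 8.2
position: [0.45, 0.2436, 0.1265]
tool_rot: [2.222, 2.219, 0.001]
ft_force: [-0.5, 0.2, -1.0]
grip_width: 0.632
grip_force: 0.0
```

```bash
python3 -m inch '[[30,-43,0,0,0,0],[181,-264,0,0,0,0],[181,-264,0,0,0,0],[181,-264,0,0,0,0],[181,-264,0,0,0,0],[181,-264,0,0,0,0],[181,-264,0,0,0,0],[181,-264,0,0,0,0],[181,-264,-40,0,0,0],[181,-264,-75,0,0,0],[181,-264,-101,0,0,0],[181,-264,-101,0,0,0],[181,-264,-101,0,0,0],[181,-264,-101,0,0,0]]' 64 && python3 -m inch '[[0,0,0,0,0,0],[0,0,0,0,0,0],[0,0,0,0,0,0],[0,0,0,0,0,0],[0,0,0,0,0,0],[0,0,2,0,0,0],[0,0,20,0,0,0],[0,0,60,0,0,0],[0,0,90,0,0,0],[0,0,90,0,0,0],[0,0,90,0,0,0]]' 20 20
```

```text
time: 9.95
position: [0.6319, -0.0196, 0.0269]
tool_rot: [2.22, 2.22, 0.003]
ft_force: [-0.2, -0.9, 0.4]
grip_width: 0.738
grip_force: 0.0
time: 11.32
position: [0.6305, -0.0204, 0.1149]
tool_rot: [-2.223, -2.22, 0.001]
ft_force: [-0.2, 0.4, -0.6]
grip_width: 0.381
grip_force: 20.0
```

```bash
python3 -m inch '[[-25,30,0,0,0,0],[-65,77,0,0,0,0],[-105,125,0,0,0,0],[-145,172,0,0,0,0],[-168,198,0,0,0,0],[-168,198,0,0,0,0],[-168,198,-30,0,0,0],[-168,198,-60,0,0,0],[-168,198,-80,0,0,0],[-168,198,-88,0,0,0],[-168,198,-90.5,0,0,0],[-168,198,-90.5,0,0,0],[-168,198,-90.5,0,0,0]]' && python3 -m inch '[[0,0,0,0,0,0],[0,0,0,0,0,0],[0,0,0,0,0,0],[0,0,0,0,0,0],[0,0,10,0,0,0],[0,0,40,0,0,0],[0,0,100,0,0,0],[0,0,100,0,0,0],[0,0,100,0,0,0]]' 62
```

```text
time: 12.95
position: [0.4635, 0.1779, 0.0253]
tool_rot: [2.222, 2.219, 0.002]
ft_force: [0.2, 0.1, -0.1]
grip_width: 0.379
grip_force: 20.0
time: 14.08
position: [0.4628, 0.1775, 0.1248]
tool_rot: [2.222, 2.219, 0.0]
ft_force: [-0.5, -0.4, -0.9]
grip_width: 0.716
grip_force: 0.0
```

```bash
python3 -m inch '[[15,-30,0,0,0,0],[182,-360,0,0,0,0],[182,-360,0,0,0,0],[182,-360,0,0,0,0],[182,-360,0,0,0,0],[182,-360,0,0,0,0],[182,-360,0,0,0,0],[182,-360,0,0,0,0],[182,-360,0,0,0,0],[182,-360,0,0,0,0],[182,-360,-40,0,0,0],[182,-360,-75,0,0,0],[182,-360,-98,0,0,0],[182,-360,-98,0,0,0],[182,-360,-98,0,0,0]]' 60 && python3 -m inch '[[0,0,0,0,0,0],[0,0,0,0,0,0],[0,0,0,0,0,0],[0,0,0,0,0,0],[0,0,0,0,0,0],[0,0,0,0,0,0],[0,0,2,0,0,0],[0,0,20,0,0,0],[0,0,60,0,0,0],[0,0,90,0,0,0],[0,0,90,0,0,0],[0,0,90,0,0,0]]' 5 20
```

```text
time: 15.95
position: [0.646, -0.182, 0.0281]
tool_rot: [2.221, 2.219, 0.002]
ft_force: [0.2, -1.1, 0.6]
grip_width: 0.687
grip_force: 0.0
time: 17.45
position: [0.6445, -0.1823, 0.1164]
tool_rot: [-2.222, -2.22, 0.001]
ft_force: [-0.5, 0.2, -1.1]
grip_width: 0.238
grip_force: 20.0
```

```bash
python3 -m inch '[[-30,2,0,0,0,0],[-80,5,0,0,0,0],[-130,9,0,0,0,0],[-163,10,0,0,0,0],[-163,10,0,0,0,0],[-163,10,-30,0,0,0],[-163,10,-60,0,0,0],[-163,10,-80,0,0,0],[-163,10,-88,0,0,0],[-163,10,-90.5,0,0,0],[-163,10,-90.5,0,0,0],[-163,10,-90.5,0,0,0]]' && python3 -m inch '[[0,0,0,0,0,0],[0,0,0,0,0,0],[0,0,0,0,0,0],[0,0,0,0,0,0],[0,0,10,0,0,0],[0,0,40,0,0,0],[0,0,100,0,0,0],[0,0,100,0,0,0],[0,0,100,0,0,0]]' 55
```

```text
time: 18.95
position: [0.4825, -0.1725, 0.0268]
tool_rot: [2.222, 2.219, 0.001]
ft_force: [0.2, -0.8, -0.8]
grip_width: 0.241
grip_force: 20.0
time: 20.08
position: [0.4818, -0.1724, 0.1265]
tool_rot: [2.222, 2.22, -0.0]
ft_force: [0.5, 0.8, -0.2]
grip_width: 0.632
grip_force: 0.0
```

```bash
python3 -m inch '[[30,13,0,0,0,3],[80,34,0,0,0,7],[130,55,0,0,0,10],[149,63,0,0,0,10],[149,63,0,0,0,10],[149,63,-40,0,0,10],[149,63,-75,0,0,10],[149,63,-99,0,0,10],[149,63,-99,0,0,10],[149,63,-99,0,0,10]]' 50 && python3 -m inch '[[0,0,0,0,0,0],[0,0,0,0,0,0],[0,0,0,0,0,0],[0,0,0,0,0,0],[0,0,0,0,0,0],[0,0,0,0,0,0],[0,0,2,0,0,0],[0,0,20,0,0,0],[0,0,60,0,0,0],[0,0,90,0,0,0],[0,0,90,0,0,0],[0,0,90,0,0,0]]' 5 20
```

```text
time: 21.32
position: [0.6308, -0.1099, 0.0279]
tool_rot: [2.021, 2.404, -0.0]
ft_force: [-0.2, 0.8, 0.3]
grip_width: 0.581
grip_force: 0.0
time: 22.82
position: [0.6305, -0.1094, 0.1169]
tool_rot: [-2.021, -2.405, 0.001]
ft_force: [0.6, -0.1, -0.6]
grip_width: 0.2
grip_force: 20.0
```

```bash
python3 -m inch '[[-30,-28,0,0,0,-2],[-70,-65,0,0,0,-5],[-110,-100,0,0,0,-7],[-145,-131,0,0,0,-7],[-145,-131,0,0,0,-7],[-145,-131,-30,0,0,-7],[-145,-131,-60,0,0,-7],[-145,-131,-80,0,0,-7],[-145,-131,-88,0,0,-7],[-145,-131,-90.5,0,0,-7],[-145,-131,-90.5,0,0,-7],[-145,-131,-90.5,0,0,-7]]' && python3 -m inch '[[0,0,0,0,0,0],[0,0,0,0,0,0],[0,0,0,0,0,0],[0,0,0,0,0,0],[0,0,10,0,0,0],[0,0,40,0,0,0],[0,0,100,0,0,0],[0,0,150,0,0,0],[-20,-60,180,0,0,0],[-20,-120,180,0,0,0],[-20,-160,180,0,0,0],[-20,-160,180,0,0,0]]' 55
python3 - <<'E'
from h import *
snap('top','t9');snap('wrist','w9');snap('side','s9')
i=cv2.imread('pics/t9.png')[120:260,120:420];cv2.imwrite('pics/t9c.png',cv2.resize(i,None,fx=2.5,fy=2.5))
i=cv2.imread('pics/s9.png')[120:345,150:375];cv2.imwrite('pics/s9c.png',cv2.resize(i,None,fx=2.6,fy=2.6))
E
```

```text
time: 24.32
position: [0.4865, -0.2406, 0.0275]
tool_rot: [2.163, 2.276, 0.0]
ft_force: [-0.8, -0.6, -0.5]
grip_width: 0.199
grip_force: 20.0
time: 25.82
position: [0.4638, -0.4049, 0.2066]
tool_rot: [2.171, 2.27, -0.002]
ft_force: [-0.1, -0.0, 0.2]
grip_width: 0.631
grip_force: 0.0
```

View pics/t9c.png

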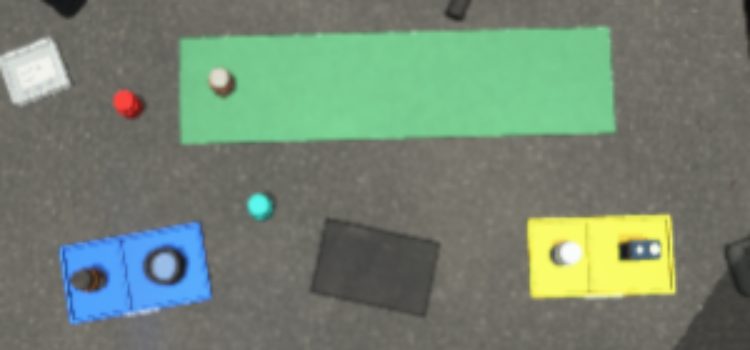

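View pics/s9c.png

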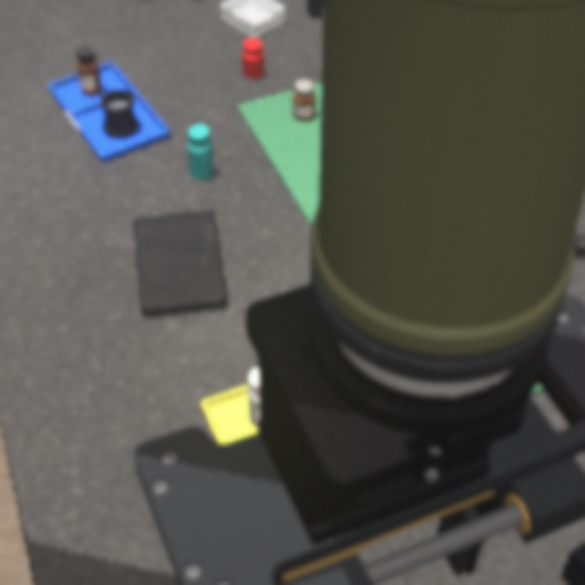

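In both views all four items stand upright in their compartments, with the grey cap, turquoise and red bottles untouched. I'll check the heights, then hand in.

Run:
```python
from h import *
p=load('t9');C=cloud(p)*1000;ok=1
for n,x,y,z in(('black',450,244,52),('loupe',463,178,37),('white',482,-172,52),('batt',486,-240,48)):
    k=C[(abs(C[...,0]-x)<20)&(abs(C[...,1]-y)<20)&(C[...,2]>20)&(C[...,2]<90)]
    h=np.percentile(k[:,2],90);print(n,h.round(1),z,k.mean(0).round());ok&=abs(h-z)<6
if ok: print(ctrl.close_job())
```

```text
black 52.6 52 [450. 241.  44.]
loupe 37.8 37 [465. 179.  31.]
white 52.6 52 [ 483. -171.   45.]
batt 49.8 48 [ 487. -237.   45.]
the job is handed in; nothing more can be done
None
```

Both kits are made up and the job is handed in: all four items stand upright in the right compartments by picture and height check, and the grey-capped bottle was left where it stood, at about 26 s of the 104 s allowed.

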